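# Cover the cheese with the nested lids, take off the outer one

## Robot

A 6-joint arm with a two-finger parallel gripper is mounted at the origin on the work surface. World frame = base frame: x ahead of the robot, y to its left, z up, the work surface at z = 0. Lengths are in m, angles in rad, forces in N, time in s.
With the tool pointing down it reaches from about 0.25 to 0.775 m from the base axis. Payload 4 kg.
Tool frame: the origin (TCP) lies at the very end of the fingers, on their centre line; the grasp point (between the pads) lies 19 mm behind it (tcp_to_grasp is the z of the grasp point in the tool frame, in m); z points along the fingers, y is the line along which they close (so a half turn about z gives the same grasp; the last joint's range is limited). The gripper opens to 85 mm and grips with 20 to 120 N. Pads are 22 mm wide; open, the fingers measure 114 mm over their backs; the gripper's body (76 mm by 85 mm) begins 54 mm behind the grasp point. The pads swing forward as they close: fully open they stand 13 mm farther back than shut.
Start: joints at [-0.103, 0.087, 1.371, -0, 1.684, -0.103], TCP at [0.55, -0, 0.231] pointing down, gripper open.
Joint ranges: [-3.1, 3.1], [-0.76, 2.03], [0.27, 2.55], [-1.08, 4.22], [0.17, 2.65], [-2.57, 2.57]. Speed limits (rad/s): [2.79, 2.79, 3.14, 3.14, 3.14, 3.14].

## Interface

Orientations are given as a unit quaternion [x, y, z, w].
In Python, from plant import read_state, grab_frame, calibration, finish_job, search_frame, masks_of, tcp_to_grasp gives the robot as it stands.
- The arm moves only by the tool play_rows, never from a script. Its argument "deltas" is a list that holds one entry, the list of rows, each a list of 7 numbers: the shift along the tool's x, y, z normalised to -1 to 1, where 1 is 0.04 m, then the turn, a rotation vector about the tool's x, y, z normalised to -1 to 1, where 1 is 4 degrees, then the opening, from 0 (shut) to 1 (fully open). In form: [[[x, y, z, rx, ry, rz, fingers], ...]]. A call has 1 to 12 rows; each row shifts and turns the commanded pose from where the row before left it, along the tool's axes as they then stand; what a row does not reach is not made up. A row lasts 1/10 s, in which the tool goes at most 50 mm and 8.59 degrees, less where a joint would pass 70% of its speed; a pose out of reach is approached as far as the arm can. A call with a number of a shift or a turn outside -1 to 1 is refused whole. A call with a gripper value outside its range is refused whole. The fingers move at their own pace and stop on an object; "newtons" is the grip in N (left out, the last holds). Time passes only in rows, so rows that do not move let the fingers close. It gives the time, the measured TCP pose, the force, the opening and the grip force at its end, in the units of the state.
- read_state(): the state, without advancing time (a new reading comes with each control period).
- grab_frame(name): name is "scene" or "side" or "wrist"; returns (picture, depth): 400x640x3 uint8, red, green, blue; 400x640 float32, m along the optical axis (not along the pixel's ray), 0 where there is no reading.
- calibration(name): a dict with "camera_matrix" (3x3 intrinsics, pixels), "eye" and "orientation" of the camera in the world; the wrist camera has in their place "tool_from_camera" (4x4, takes a point from camera to tool coordinates, whose origin is the TCP and whose axes are the flange's). Camera axes: x right, y up, looking along -z (the intrinsics and any distortion apply to the point x, -y, -z); pixel columns grow to the right and rows downward; lengths in m; the calibration is good to about 2 mm. A picture is of the moment at which its call begins: read the wrist's pose just before it. calibration takes no time and is no camera call.
- finish_job(): hands the job in; it is judged then, once.
Trained networks look in the newest picture that a camera, given by its name, has taken for a name from the list of things; names that differ only in an ending like _2 or _b are one class to them, and where a whole thing is asked for, a point or a joint stands for the part that bears it (a point fixed in the world has none). Each returns a list of dicts, best first, with "confidence" (0 to 1); they miss things now and then, are a little off and sometimes report something else, mostly with a low value. They report only what shows in the picture. A call takes as long as a camera call.
- search_frame(camera, label): "at" ([column, row] in pixels, amid what is visible of it).
- masks_of(camera, label): "mask" (400x640 bool, what is visible of it) and "at" ([column, row] in pixels, amid what is visible of it).
The state is a dict: "t": time; "qpos": joint angles; "joint_vel": joint speeds; "effort": joint torques, N m; "ee_pos": TCP position; "tool_rot": TCP orientation; "contact_force": force on the tool from outside, world axes, zero at the start; "moment": the same for the moment, N m; "finger_gap": finger opening in m; "grip_force": force on a finger pad.
Only numpy, scipy, OpenCV 4.12 (cv2) and the standard library are available. Lean on these libraries where they do the work, as an engineer would, in place of code of your own. Each camera call takes 0.05 s, during which the arm holds its last target. There are 200 camera calls.

## Task

Using the scraper block and not the fingers, wipe the three loose pieces of brittle off the cheese board onto the counter, then set the scraper aside on the counter. Then carry the two nested lids together from the cork trivet, lower them without dropping so that the inner lid sits flat on the board, centred over the cheese, let go of it, and lift off the outer lid alone, keeping it level, without touching or disturbing the inner lid. Finish while holding the outer lid up in the air, its skirt wholly above the inner lid's knob, and leave everything else on the counter as it stands.

Things in the scene. Friction and masses are not known exactly. Their poses are not given: they have to be found in the camera images.
- board: Fixed dark wooden board, 170 (x) x 220 (y) x 24 high; origin: centre of underside, z up. Fixed yellow cheese on it, 54 dia x 20 high, at its x 0, y -40. The loose pieces lie beside the cheese, centres at board y +16 to +30, x -42 to +42. Its -x edge is nearest the robot, give or take a turn of 0.3 rad.
- cheese_foot (a point): Point on the board's top surface (24 above the counter) under the middle of the cheese; board's axes. The inner lid's origin belongs here.
- trivet: Fixed round cork trivet, 144 dia x 12 high, origin at the centre of its underside; the nested lids start on it. It may be to the left or the right of the board, the scraper then stands on the other side.
- inner_lid: White inner lid, about 0.2 kg: round cover open below, 100 dia (92 inside), flat top 50 above its rim. Central wooden knob: stem 16 dia from 50 to 76 up, head 22 dia from 76 to 100 up. Origin: centre of lower rim, z up. Nested, only the knob shows, through the hole in the outer lid; lifting by the knob lifts both lids, as the outer rests on the inner's top.
- knob (a point): Centre of the inner lid's knob head, 90 above the inner lid's lower rim and 10 below the knob's top; the place to grip it (22 wide, any yaw).
- outer_lid: Teal outer lid, about 0.18 kg: round cap open below, 120 dia (112 inside); top surface 51 above its skirt's edge. Central steel collar, 52 dia (hole 40, right through), from 51 to 69 up; the knob stands in it with play and 27 above it. Origin: centre of skirt's lower edge, z up; nested, 4 above the inner lid's origin. It lies loose and lifts straight off.
- collar (a point): Centre of the outer lid's steel collar at mid height, 60 above the skirt's lower edge; grip the collar across its outside, 52 wide, any yaw.
- scraper: Loose scraper block standing upright: light wood with a red bottom edge, 26 thick (its x) x 90 long (its y) x 55 high, about 0.12 kg; origin at the centre of its underside, z up. Grip it across the 26 thickness.
- chip0: Loose orange piece of brittle, 24 x 18 x 10 high, 10 g; origin at the centre of its underside, starts lying on the board.
- chip1: Loose orange piece of brittle, 24 x 18 x 10 high, 10 g; origin at the centre of its underside, starts lying on the board.
- chip2: Loose orange piece of brittle, 24 x 18 x 10 high, 10 g; origin at the centre of its underside, starts lying on the board.
- spice_jar: Bystander, to be left alone: glass spice jar with red cap, 44 dia x 85 high; origin at the centre of its underside.
- soup_can: Bystander, to be left alone: green-labelled food can, 60 dia x 85 high; origin at the centre of its underside.
- salt_shaker: Bystander, to be left alone: glass salt shaker with steel cap, 38 dia x 70 high; origin at the centre of its underside.
- egg_cup: Bystander, to be left alone: small blue ceramic cup, 48 dia x 45 high; origin at the centre of its underside.
- mug: Bystander, to be left alone: white ceramic mug, 80 dia x 90 high; origin at the centre of its underside.
- lunch_box: Bystander, to be left alone: green box with white lid, 136 x 106 x 60 high; origin at the centre of its underside.
- tuna_tin: Bystander, to be left alone: flat blue-labelled tin, 84 dia x 42 high; origin at the centre of its underside.

How it is judged:
On the way, in this order (a step that is already met when the one before it is completed fails the run):
1. all three pieces are wiped off the board, the scraper being held and the lids still waiting on the trivet ((height (world z) of chip0 below 0.018 m or (height (world z) of chip0 below 0.03 m and (x of chip0 in the frame of board below -0.09 m or x of chip0 in the frame of board above 0.09 m or y of chip0 in the frame of board below -0.115 m or y of chip0 in the frame of board above 0.115 m))) and (height (world z) of chip1 below 0.018 m or (height (world z) of chip1 below 0.03 m and (x of chip1 in the frame of board below -0.09 m or x of chip1 in the frame of board above 0.09 m or y of chip1 in the frame of board below -0.115 m or y of chip1 in the frame of board above 0.115 m))) and (height (world z) of chip2 below 0.018 m or (height (world z) of chip2 below 0.03 m and (x of chip2 in the frame of board below -0.09 m or x of chip2 in the frame of board above 0.09 m or y of chip2 in the frame of board below -0.115 m or y of chip2 in the frame of board above 0.115 m))) and contact force between the fingers and scraper above 1 N and distance of each of inner_lid, outer_lid from where it was at the start of the episode below 0.02 m), for 0.1 s.
2. the scraper is set aside on the counter and both lids, still nested, sit on the clear board over the cheese, the inner lid let go ((height (world z) of chip0 below 0.018 m or (height (world z) of chip0 below 0.03 m and (x of chip0 in the frame of board below -0.09 m or x of chip0 in the frame of board above 0.09 m or y of chip0 in the frame of board below -0.115 m or y of chip0 in the frame of board above 0.115 m))) and (height (world z) of chip1 below 0.018 m or (height (world z) of chip1 below 0.03 m and (x of chip1 in the frame of board below -0.09 m or x of chip1 in the frame of board above 0.09 m or y of chip1 in the frame of board below -0.115 m or y of chip1 in the frame of board above 0.115 m))) and (height (world z) of chip2 below 0.018 m or (height (world z) of chip2 below 0.03 m and (x of chip2 in the frame of board below -0.09 m or x of chip2 in the frame of board above 0.09 m or y of chip2 in the frame of board below -0.115 m or y of chip2 in the frame of board above 0.115 m))) and horizontal distance between inner_lid and cheese_foot below 0.015 m and z of inner_lid in the frame of cheese_foot between -0.004 and 0.004 m and angle between inner_lid's own z axis and vertical below 0.06 rad and linear speed of each of inner_lid, scraper below 0.02 m/s and contact force between the fingers and inner_lid below 0.1 N and height (world z) of scraper below 0.02 m and contact force between the fingers and scraper below 0.1 N and horizontal distance between inner_lid and outer_lid below 0.014 m and z of outer_lid in the frame of inner_lid below 0.008 m), for 0.15 s.
At the end, for the whole second after the job is handed in: Outer lid held still and level (0.25 rad), its skirt 102 mm or more above the inner lid's rim; inner lid untouched, flat on the board (4 mm), within 15 mm of centred over the cheese; all pieces off the board (below 18 mm, or piled 5 mm clear of it); scraper let go on the counter (below 20 mm) ((height (world z) of chip0 below 0.018 m or (height (world z) of chip0 below 0.03 m and (x of chip0 in the frame of board below -0.09 m or x of chip0 in the frame of board above 0.09 m or y of chip0 in the frame of board below -0.115 m or y of chip0 in the frame of board above 0.115 m))) and (height (world z) of chip1 below 0.018 m or (height (world z) of chip1 below 0.03 m and (x of chip1 in the frame of board below -0.09 m or x of chip1 in the frame of board above 0.09 m or y of chip1 in the frame of board below -0.115 m or y of chip1 in the frame of board above 0.115 m))) and (height (world z) of chip2 below 0.018 m or (height (world z) of chip2 below 0.03 m and (x of chip2 in the frame of board below -0.09 m or x of chip2 in the frame of board above 0.09 m or y of chip2 in the frame of board below -0.115 m or y of chip2 in the frame of board above 0.115 m))) and horizontal distance between inner_lid and cheese_foot below 0.015 m and z of inner_lid in the frame of cheese_foot between -0.004 and 0.004 m and angle between inner_lid's own z axis and vertical below 0.06 rad and linear speed of each of inner_lid, scraper below 0.02 m/s and contact force between each of the fingers, outer_lid and inner_lid below 0.1 N and height (world z) of scraper below 0.02 m and contact force between the fingers and scraper below 0.1 N and z of outer_lid in the frame of inner_lid above 0.102 m and contact force between the fingers and outer_lid above 1 N and angle between outer_lid's own z axis and vertical below 0.25 rad and linear speed of outer_lid below 0.05 m/s); the arm keeps its last pose, push and grip.
It fails at once if the fingers touch a piece of brittle (contact force between the fingers and chip0 above 0.3 N or contact force between the fingers and chip1 above 0.3 N or contact force between the fingers and chip2 above 0.3 N).
It fails at once if a lid is dropped (moves fast while not held) ((linear speed of inner_lid above 0.35 m/s and contact force between the fingers and inner_lid below 0.05 N) or (linear speed of outer_lid above 0.35 m/s and contact force between the fingers and inner_lid below 0.05 N and contact force between the fingers and outer_lid below 0.05 N)).
It fails at once if the inner lid is tipped (angle between inner_lid's own z axis and vertical above 0.35 rad).
It fails at once if once the outer lid is lifted off, the inner lid is touched by the fingers or is not flat and centred on the board (z of outer_lid in the frame of inner_lid above 0.02 m and (contact force between the fingers and inner_lid above 0.5 N or z of inner_lid in the frame of cheese_foot above 0.008 m or horizontal distance between inner_lid and cheese_foot above 0.018 m)).
It fails at once if a bystander is moved by more than 30 mm (distance of any of spice_jar, soup_can, salt_shaker, egg_cup, mug, lunch_box, tuna_tin from where it was at the start of the episode above 0.03 m).
It also fails if it takes over 72 s, if anything falls off the work surface, if the arm or the gripper's body presses on something with over 40 N, if the wrist force passes 120 N, or if a joint passes its speed limit or range.

## Working session

There is one attempt and no reset: what is moved stays moved. The work goes in short steps, Python scripts to look and compute and a tool call to move; the robot and the scene stay as the last step left them, time stands still between calls to the robot, and variables do not carry over. Pictures are saved under pics/ and viewed, at most 10 in all, crops included, and the job is handed in when it is done.

Besides the shell and the picture viewer there is one more tool, called in YAML: its name, and indented under it one key for each argument. play_rows: Moves the arm, as the interface text tells. Its arguments: {"type":"object","properties":{"deltas":{"type":"array","items":{"type":"array","items":{"type":"array","items":{"type":"number"}}}},"newtons":{"type":"number"}},"required":["deltas"]}

```bash
ls; mkdir -p pics
cat > h.py <<'E'
import numpy as np, cv2
from scipy.spatial.transform import Rotation as R
from plant import *
def save(img,n): cv2.imwrite('pics/'+n,cv2.cvtColor(img,cv2.COLOR_RGB2BGR))
def pose(c,s=None):
    k=calibration(c)
    if c=='wrist':
        T=np.eye(4);T[:3,:3]=R.from_quat(s['tool_rot']).as_matrix();T[:3,3]=s['ee_pos']
        return T@np.array(k['tool_from_camera'])
    T=np.eye(4);o=np.array(k['orientation']);T[:3,:3]=R.from_quat(o).as_matrix() if o.size==4 else o
    T[:3,3]=k['eye'];return T
def cloud(c,depth,s=None):
    K=np.array(calibration(c)['camera_matrix']);v,u=np.mgrid[:400,:640]
    p=np.stack([(u-K[0,2])/K[0,0]*depth,-(v-K[1,2])/K[1,1]*depth,-depth],-1)
    T=pose(c,s);return p@T[:3,:3].T+T[:3,3]
E
python3 - <<'E'
from h import *
for c in['scene','side','wrist']: print(c,calibration(c))
s=read_state();print(s)
P={}
for c in['scene','side','wrist']:
    s=read_state();im,d=grab_frame(c);P[c]=(im,d);save(im,c+'0.png');np.savez('pics/%s0.npz'%c,im=im,d=d,pos=s['ee_pos'],rot=s['tool_rot'])
E
```

```text
pics
scene {'camera_matrix': array([[363.54371165,   0.        , 324.25880472],
       [  0.        , 363.54371165, 195.47088011],
       [  0.        ,   0.        ,   1.        ]]), 'eye': array([1.08969406, 0.58510445, 0.7095091 ]), 'orientation': array([0.15215365, 0.39888572, 0.85255348, 0.30148303])}
side {'camera_matrix': array([[486.88421129,   0.        , 312.87727506],
       [  0.        , 486.88421129, 199.0388561 ],
       [  0.        ,   0.        ,   1.        ]]), 'eye': array([ 0.23352944, -0.9347053 ,  0.84867593]), 'orientation': array([ 0.43878518, -0.07739516, -0.15711412,  0.88135845])}
wrist {'camera_matrix': array([[320.24122525,   0.        , 321.99948867],
       [  0.        , 320.24122525, 191.9776999 ],
       [  0.        ,   0.        ,   1.        ]]), 'tool_from_camera': array([[-3.39008293e-04,  9.53529200e-01,  3.01300431e-01,
         7.82310094e-02],
       [ 9.99999897e-01,  2.32116416e-04,  3.90568566e-04,
        -1.74600516e-04],
       [ 3.02481756e-04,  3.01300533e-01, -9.53529180e-01,
        -1.42224701e-01],
       [ 0.00000000e+00,  0.00000000e+00,  0.00000000e+00,
         1.00000000e+00]])}
{'t': 0.0, 'qpos': array([-1.03090638e-01,  8.79732518e-02,  1.37228232e+00, -3.26515471e-05,
        1.68361632e+00, -1.03101520e-01]), 'joint_vel': array([-0.00109944, -0.00069282, -0.0004784 , -0.00030837,  0.00051403,
        0.00015821]), 'effort': array([ 4.64244640e-04, -3.51862407e+01, -3.13276148e+01,  2.58579206e-05,
        1.07225846e-02,  9.27783418e-06]), 'ee_pos': array([5.49488793e-01, 4.28237114e-05, 2.30114928e-01]), 'tool_rot': array([ 0.70710376,  0.70710888, -0.00073122, -0.00087426]), 'contact_force': array([-0.07425432, -0.45172851,  0.24239332]), 'moment': array([-0.02801104, -0.03336083,  0.01730163]), 'grip_force': 0.0, 'finger_gap': 0.08583061755153991}
```

View pics/scene0.png

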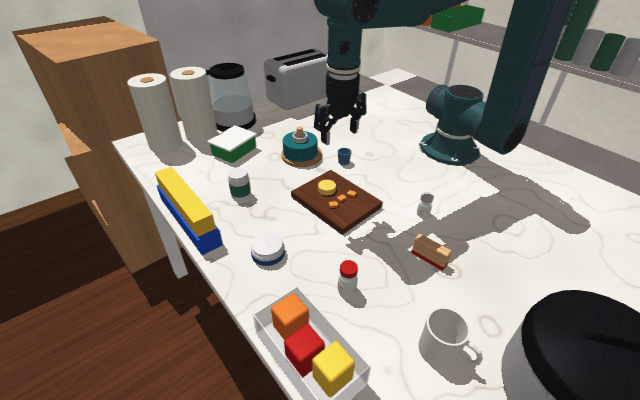

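View pics/side0.png

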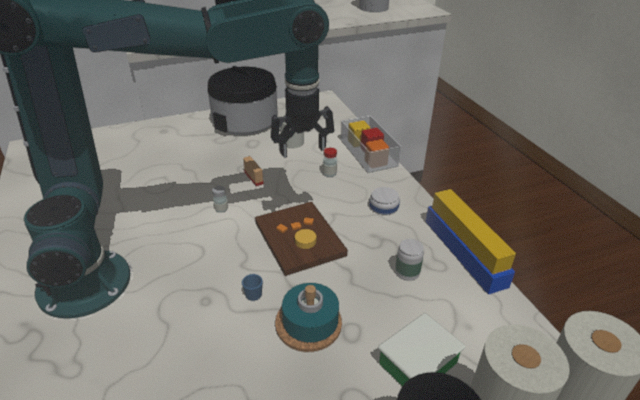

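```bash
cat > look.py <<'E'
from h import *
import sys
# networks on scene and side: median world position of masked points, footprint extents
labs=sys.argv[2].split(',')
for c in sys.argv[1].split(','):
    s=read_state();im,d=grab_frame(c);X=cloud(c,d,s)
    for l in labs:
        for r in masks_of(c,l)[:3]:
            if r['confidence']<.3: continue
            m=cv2.erode(r['mask'].astype(np.uint8),np.ones((3,3)))>0
            m&=d>0
            if m.sum()<5: continue
            p=X[m]; top=np.percentile(p[:,2],95); t=p[p[:,2]>top-.006]
            rc=cv2.minAreaRect((t[:,:2]*1000).astype(np.float32))
            print(c,l,round(r['confidence'],2),np.round(r['at']),m.sum(),'top',round(top,3),'med',np.round(np.median(p,0),3),'rect',np.round(rc[0]),np.round(rc[1]),round(rc[2]))
E
python3 look.py scene,side board,trivet,inner_lid,outer_lid,scraper,chip0,spice_jar,soup_can,salt_shaker,egg_cup,mug,lunch_box,tuna_tin
```

```text
scene board 0.97 [336. 202.] 2699 top 0.044 med [ 0.543 -0.014  0.025] rect [530. -63.] [51. 52.] 60
scene trivet 0.76 [303. 158.] 149 top 0.015 med [ 0.483 -0.238  0.013] rect [ 472. -255.] [ 67. 134.] 67
scene inner_lid 0.39 [300. 136.] 30 top 0.113 med [ 0.464 -0.286  0.102] rect [ 464. -286.] [11.  8.] 87
scene outer_lid 0.85 [303. 144.] 746 top 0.083 med [ 0.481 -0.264  0.066] rect [ 462. -287.] [44. 48.] 58
scene scraper 0.73 [431. 253.] 657 top 0.057 med [0.494 0.295 0.042] rect [488. 293.] [22. 82.] 10
scene chip0 0.53 [331. 206.] 24 top 0.036 med [0.564 0.007 0.034] rect [564.   6.] [10. 18.] 72
scene chip0 0.52 [354. 196.] 19 top 0.038 med [0.49  0.003 0.035] rect [489.   1.] [13. 15.] 46
scene chip0 0.48 [338. 198.] 9 top 0.036 med [ 0.524 -0.001  0.035] rect [526.   0.] [12.  8.] 28
scene spice_jar 0.78 [350. 278.] 527 top 0.087 med [0.724 0.24  0.061] rect [714. 231.] [36. 33.] 47
scene soup_can 0.62 [240. 185.] 518 top 0.087 med [ 0.74  -0.208  0.062] rect [ 731. -225.] [48. 46.] 45
scene soup_can 0.48 [340. 198.] 23 top 0.036 med [ 0.526 -0.001  0.035] rect [526.  -1.]
[... 1644 characters left out ...]
n 0.43 [308. 224.] 25 top 0.033 med [ 0.56  -0.006  0.031] rect [560.  -6.] [14. 16.] 72
side salt_shaker 0.72 [218. 198.] 266 top 0.069 med [0.359 0.153 0.042] rect [360. 164.] [33. 27.] 24
side salt_shaker 0.32 [309. 314.] 2477 top 0.081 med [ 0.448 -0.322  0.064] rect [ 459. -299.] [48. 51.] 77
side egg_cup 0.66 [255. 286.] 390 top 0.043 med [ 0.364 -0.18   0.029] rect [ 364. -175.] [44. 41.] 73
side mug 0.81 [294. 140.] 128 top 0.041 med [0.663 0.413 0.022] rect [671. 412.] [13. 30.] 85
side lunch_box 0.87 [417. 349.] 3389 top 0.06 med [ 0.621 -0.47   0.058] rect [ 625. -466.] [133. 104.] 18
side tuna_tin 0.68 [384. 200.] 590 top 0.042 med [0.786 0.001 0.037] rect [793.  15.] [72. 71.] 8
```

```bash
python3 look.py wrist board,chip0,egg_cup,salt_shaker,scraper,outer_lid,soup_can
python3 - <<'E'
from h import *
for c in['scene','side','wrist']:
    z=np.load('pics/%s0.npz'%c);s=dict(ee_pos=z['pos'],tool_rot=z['rot']);X=cloud(c,z['d'],s)
    hsv=cv2.cvtColor(z['im'],cv2.COLOR_RGB2HSV);g=(z['d']>0)
    box=g&(abs(X[...,0]-.525)<.2)&(abs(X[...,1]+.02)<.2)
    print(c,'counter',np.round(np.percentile(X[box][:,2],[5,50,95]),4))
    t=box&(abs(X[...,2]-.024)<.004)&(hsv[...,2]<130)&(abs(X[...,0]-.525)<.16)&(abs(X[...,1]+.02)<.17)
    t=cv2.morphologyEx(t.astype(np.uint8),cv2.MORPH_OPEN,np.ones((3,3)))>0
    print(c,'board',t.sum(),cv2.minAreaRect((X[t][:,:2]*1000).astype(np.float32)))
    ch=box&(X[...,2]>.040)&(X[...,2]<.048)&(abs(X[...,0]-.525)<.06)&(abs(X[...,1]+.06)<.05)
    print(c,'cheese',ch.sum(),cv2.minEnclosingCircle((X[ch][:,:2]*1000).astype(np.float32)))
E
```

```text
wrist board 0.61 [300. 179.] 25049 top 0.043 med [ 0.527 -0.017  0.023] rect [528. -65.] [52. 52.] 0
wrist chip0 0.67 [263. 166.] 261 top 0.035 med [ 0.487 -0.001  0.033] rect [487.  -1.] [15. 21.] 30
wrist chip0 0.56 [298. 173.] 275 top 0.035 med [ 0.525 -0.004  0.033] rect [524.  -4.] [16. 21.] 90
wrist chip0 0.56 [332. 166.] 307 top 0.035 med [0.561 0.003 0.033] rect [560.   3.] [17. 22.] 56
wrist egg_cup 0.66 [167. 287.] 162 top 0.045 med [ 0.358 -0.15   0.035] rect [ 354. -153.] [25.  6.] 35
wrist salt_shaker 0.91 [132.   8.] 551 top 0.048 med [0.369 0.155 0.03 ] rect [364. 154.] [18.  3.] 9
wrist outer_lid 0.85 [250. 347.] 1271 top 0.065 med [ 0.459 -0.237  0.037] rect [ 457. -237.] [35.  9.] 14
wrist soup_can 0.62 [494. 379.] 30 top 0.085 med [ 0.75  -0.243  0.084] rect [ 749. -243.] [10.  7.] 66
wrist soup_can 0.42 [301. 177.] 25441 top 0.043 med [ 0.527 -0.016  0.023] rect [528. -65.] [52. 52.] 0
scene counter [-3.000e-04  2.410e-02  5.442e-01]
scene board 2232 ((527.3833618164062, -23.37200927734375), (169.13243103027344, 220.0194854736328), 4.034269332885742)
scene cheese 173 ((527.9750366210938, -64.87808227539062), 27.89615249633789)
side counter [-0.0042  0.0223  0.5765]
side board 1956 ((524.96923828125, -29.91217803955078), (168.61343383789062, 221.55410766601562), 4.214389324188232)
side cheese 214 ((526.5881958007812, -70.23052215576172), 28.4346981048584)
wrist counter [-0.0015  0.0205  0.3156]
wrist board 24434 ((526.1195068359375, -25.690048217773438), (168.81703186035156, 219.2318115234375), 4.061929702758789)
wrist cheese 1661 ((528.4225463867188, -65.56571960449219), 27.017620086669922)
```

View pics/wrist0.png

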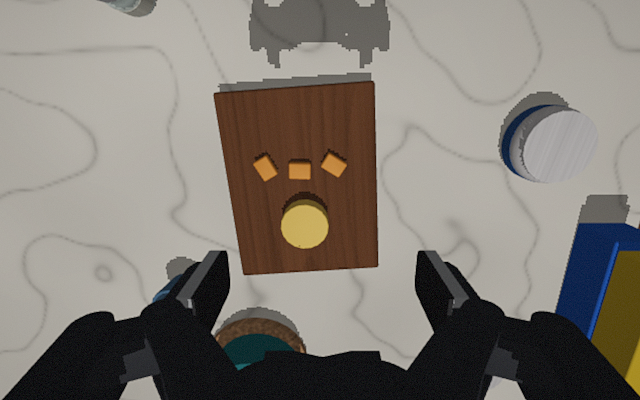

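Scene and side show board mid-picture, lids on the trivet at the right of the board (scene 300,145; side 311,313), scraper at the left (scene 431,253). The wrist picture shows three chips at row ~167, columns 263–332, cheese at (305,226). I'll wipe along the board's x, because the gap between cheese and chips is too narrow for the scraper.

play_rows:
  deltas:
    - [[0.9,-0.2,0,0,0,0,1],[0.9,-0.2,0,0,0,0,1],[0.9,-0.2,0,0,0,0,1],[0.9,-0.2,0,0,0,0,1],[0.9,-0.2,0,0,0,0,1],[0.9,-0.2,0,0,0,0,1],[0.9,-0.2,0,0,0,0,1],[0.8,-0.2,0,0,0,0,1],[0,0,0,0,0,0,1],[0,0,0,0,0,0,1]]
  newtons: 40

```text
t: 2.95
ee_pos: [0.4857, 0.2844, 0.2312]
tool_rot: [0.707, 0.708, -0.0, 0.0]
contact_force: [0.7, 0.0, 0.9]
finger_gap: 0.0857
grip_force: 0.0
```

```bash
cat > top.py <<'E'
from h import *
import sys
# wrist: points of a label in a height band -> rect and circle
def run(l,z0,z1):
    s=read_state();im,d=grab_frame('wrist');X=cloud('wrist',d,s)
    print('tcp',np.round(s['ee_pos'],4),'yaw',R.from_quat(s['tool_rot']).as_euler('xyz',degrees=True).round(2),'F',s['contact_force'].round(1))
    for r in masks_of('wrist',l)[:3]:
        m=cv2.dilate(r['mask'].astype(np.uint8),np.ones((5,5)))>0
        p=X[m&(d>0)];z=p[:,2];p=p[(z>z0)&(z<z1)]
        if len(p)<8: print('few',len(p));continue
        q=(p[:,:2]*1000).astype(np.float32)
        print(l,round(r['confidence'],2),r['at'],len(p),'z',np.percentile(p[:,2],[5,50,95]).round(4),'rect',cv2.minAreaRect(q),'circ',cv2.minEnclosingCircle(q))
    return im
im=run(sys.argv[1],float(sys.argv[2]),float(sys.argv[3]))
if len(sys.argv)>4: save(im,sys.argv[4])
E
python3 top.py scraper .051 .06 scr.png
```

```text
tcp [0.4857 0.2844 0.2312] yaw [1.800e+02 4.000e-02 9.009e+01] F [0.7 0.  0.9]
scraper 0.98 [321.9, 160.0] 2079 z [0.0523 0.0542 0.0554] rect ((484.4120178222656, 288.6726379394531), (25.851396560668945, 89.20249938964844), 9.546154022216797) circ ((484.9825134277344, 288.8539733886719), 45.05811309814453)
```

play_rows:
  deltas:
    - [[0.11,-0.03,0.5,0,0,0,1],[0,0,0.7,0,0,-0.8,1],[0,0,0.8,0,0,-0.8,1],[0,0,0.8,0,0,-0.8,1],[0,0,0.8,0,0,0,1],[0,0,0.8,0,0,0,1],[0,0,0.5,0,0,0,1],[0,0,0.2,0,0,0,1],[0,0,0,0,0,0,1],[0,0,0,0,0,0,0.5],[0,0,0,0,0,0,0.2],[0,0,0,0,0,0,0]]
  newtons: 50

```text
t: 4.25
ee_pos: [0.4859, 0.2888, 0.029]
tool_rot: [0.645, 0.764, 0.001, 0.001]
contact_force: [-0.3, 0.3, 0.3]
finger_gap: 0.0443
grip_force: 0.0
```

play_rows:
  deltas:
    - [[0,0,0,0,0,0,0],[0,0,0,0,0,0,0],[0,0,0,0,0,0,0],[0,0,0,0,0,0,0]]

```text
t: 4.65
ee_pos: [0.4855, 0.2888, 0.0284]
tool_rot: [0.645, 0.764, 0.001, 0.0]
contact_force: [0.0, -0.2, 5.0]
finger_gap: 0.0252
grip_force: 51.0
```

play_rows:
  deltas:
    - [[0,0,-0.6,0,0,0,0],[0,0,-0.8,0,0,0.69,0],[0,0,-0.8,0,0,0.68,0],[-0.8,-0.17,0,0,0,0,0],[-0.9,-0.17,0,0,0,0,0],[-0.9,-0.17,0,0,0,0,0],[-0.9,-0.17,0,0,0,0,0],[-0.9,-0.17,0,0,0,0,0],[-0.9,-0.17,0,0,0,0,0],[-0.9,-0.17,0,0,0,0,0],[-0.8,-0.16,0,0,0,0,0],[0,0,0,0,0,0,0]]

```text
t: 5.85
ee_pos: [0.4499, 0.0021, 0.1144]
tool_rot: [0.683, 0.73, -0.001, -0.0]
contact_force: [0.5, 0.8, -1.1]
finger_gap: 0.0252
grip_force: 50.2
```

```bash
cat > bf.py <<'E'
from h import *
s=read_state();a=np.deg2rad(4.06);p=s['ee_pos'][:2]*1000-[526.1,-25.7]
print('board xy',np.round([p[0]*np.cos(a)+p[1]*np.sin(a),-p[0]*np.sin(a)+p[1]*np.cos(a)],1),'tcp',s['ee_pos'].round(4),'yaw',R.from_quat(s['tool_rot']).as_euler('xyz',degrees=True).round(2),'F',s['contact_force'].round(1),s['finger_gap'])
E
python3 bf.py; python3 look.py side chip0,scraper
python3 - <<'E'
from h import *
im,d=grab_frame('side');save(cv2.resize(im[120:320,160:460],(800,533)),'side1.png')
E
```

```text
board xy [-74.   33.1] tcp [0.4499 0.0021 0.1144] yaw [-1.7988e+02  8.0000e-02  9.3840e+01] F [ 0.5  0.8 -1.1] 0.025196012143719377
side chip0 0.55 [282. 230.] 26 top 0.034 med [ 0.484 -0.007  0.031] rect [484.  -8.] [12. 20.] 8
side scraper 0.6 [266. 211.] 328 top 0.14 med [ 0.448 -0.04   0.129] rect [448.  -8.] [22. 78.] 4
```

View pics/side1.png

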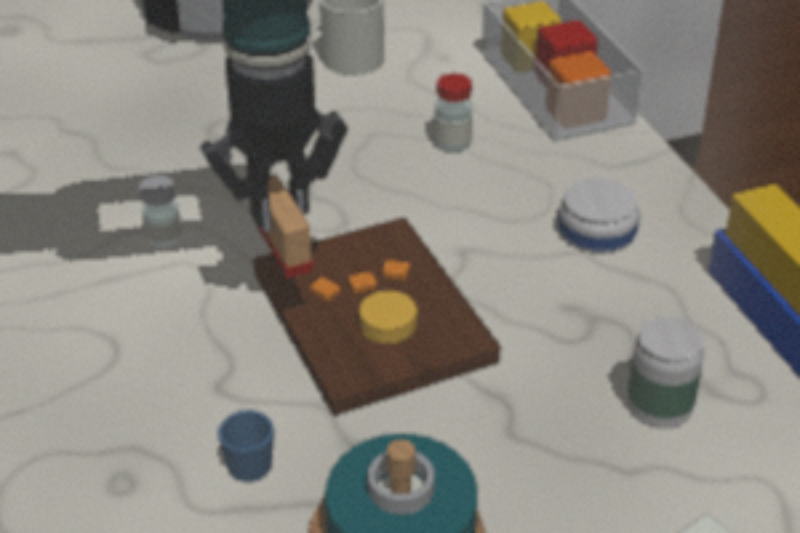

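play_rows:
  deltas:
    - [[0.17,0,0.5,0,0,0,0],[0,0,0.5,0,0,0,0],[0,0,0.3,0,0,0,0],[0,0,0.15,0,0,0,0],[0,0,0,0,0,0,0],[0,0,0,0,0,0,0]]

```text
t: 6.65
ee_pos: [0.4512, 0.0122, 0.0579]
tool_rot: [0.681, 0.732, 0.0, 0.0]
contact_force: [0.2, 1.0, -1.4]
finger_gap: 0.0248
grip_force: 50.2
```

```bash
python3 bf.py
```

```text
board xy [-72.1  43.1] tcp [0.4512 0.0122 0.0579] yaw [1.7994e+02 1.0000e-02 9.4140e+01] F [ 0.2  1.  -1.4] 0.024777185092868297
```

play_rows:
  deltas:
    - [[-0.08,0,0.08,0,0,0,0],[0,0,0,0,0,0,0],[0,0.2,0,0,0,0,0],[0,0.25,0,0,0,0,0],[0,0.25,0,0,0,0,0],[0,0.25,0,0,0,0,0],[0,0.25,0,0,0,0,0],[0,0.25,0,0,0,0,0],[0,0.25,0,0,0,0,0],[0,0.25,0,0,0,0,0],[0,0,0,0,0,0,0]]

```text
t: 7.75
ee_pos: [0.5301, 0.0145, 0.0542]
tool_rot: [0.681, 0.732, 0.0, 0.0]
contact_force: [-0.1, 0.3, -1.4]
finger_gap: 0.0253
grip_force: 50.2
```

```bash
python3 bf.py;  python3 look.py side,scene chip0
python3 - <<'E'
from h import *
im,d=grab_frame('side');save(cv2.resize(im[120:320,160:460],(800,533)),'side2.png')
E
```

```text
board xy [ 6.8 39.8] tcp [0.5301 0.0145 0.0542] yaw [1.7994e+02 1.0000e-02 9.4130e+01] F [-0.1  0.3 -1.4] 0.025264922592849303
side chip0 0.45 [406. 258.] 864 top 0.084 med [ 0.72  -0.25   0.065] rect [ 730. -236.] [52. 50.] 24
side chip0 0.44 [309. 219.] 19 top 0.034 med [ 0.575 -0.008  0.031] rect [575.  -6.] [15. 12.] 27
scene chip0 0.53 [324. 211.] 12 top 0.037 med [0.604 0.012 0.035] rect [602.  13.] [ 9. 13.] 89
scene chip0 0.52 [325. 203.] 24 top 0.037 med [0.577 0.005 0.035] rect [577.   4.] [14. 14.] 80
```

View pics/side2.png

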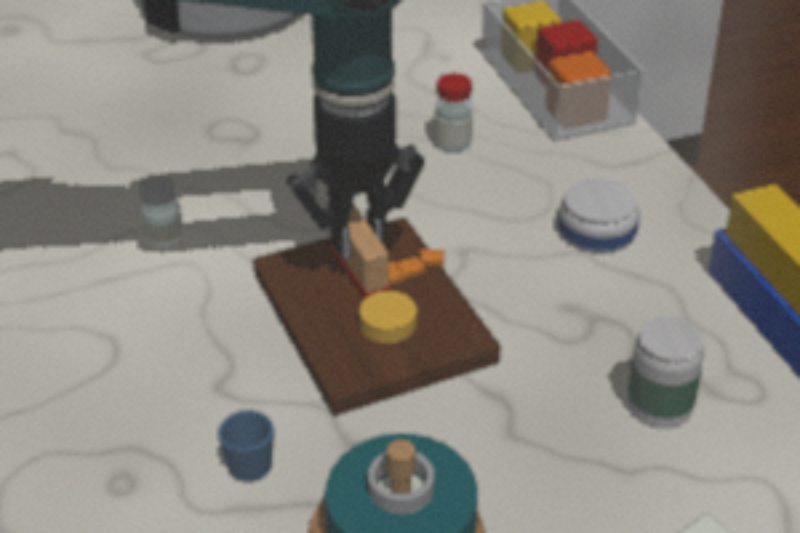

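The chips form a row ahead of the scraper (crop 390–440, 262), the first at the edge; I continue.

play_rows:
  deltas:
    - [[0,0.25,0,0,0,0,0],[0,0.25,0,0,0,0,0],[0,0.25,0,0,0,0,0],[0,0.25,0,0,0,0,0],[0,0.25,0,0,0,0,0],[0,0.25,0,0,0,0,0],[0,0.25,0,0,0,0,0],[0,0.25,0,0,0,0,0],[0,0.3,0,0,0,0,0],[0,0.3,0,0,0,0,0],[0,0,0,0,0,0,0],[0,0,0,0,0,0,0]]

```text
t: 9.2
ee_pos: [0.6323, 0.0219, 0.0539]
tool_rot: [0.681, 0.732, -0.0, -0.0]
contact_force: [0.5, -0.0, -0.9]
finger_gap: 0.0252
grip_force: 50.2
```

```bash
python3 bf.py;  python3 look.py side,scene chip0
python3 - <<'E'
from h import *
im,d=grab_frame('scene');a=cv2.resize(im[140:290,240:440],(800,600));save(a,'scene3.png')
E
```

```text
board xy [109.3  40. ] tcp [0.6323 0.0219 0.0539] yaw [-179.95   -0.     94.13] F [ 0.5 -0.  -0.9] 0.02519751888682884
side chip0 0.57 [332. 224.] 12 top 0.016 med [ 0.621 -0.008  0.011] rect [621.  -8.] [ 4. 15.] 12
scene chip0 0.63 [307. 219.] 15 top 0.013 med [ 0.651 -0.001  0.01 ] rect [651.  -2.] [ 9. 13.] 72
```

View pics/scene3.png

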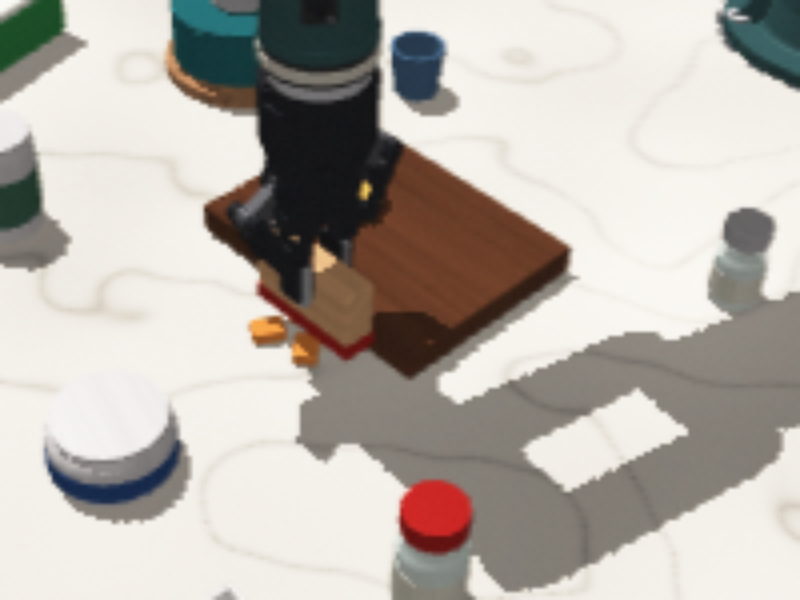

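play_rows:
  deltas:
    - [[0,0,-0.6,0,0,0,0],[0,0,-0.8,0,0,0,0],[0.3,-0.5,-0.3,0,0,0,0],[0.8,-0.5,0,0,0,0,0],[0.8,-0.5,0,0,0,0,0],[0.8,-0.5,0,0,0,0,0],[0,0,0,0,0,0,0]]

```text
t: 10.15
ee_pos: [0.5419, 0.1273, 0.1224]
tool_rot: [0.68, 0.734, 0.0, -0.001]
contact_force: [0.3, -0.1, -0.9]
finger_gap: 0.0249
grip_force: 50.3
```

```bash
python3 bf.py
cat > chips.py <<'E'
from h import *
import sys
for c in sys.argv[1].split(','):
    s=read_state();im,d=grab_frame(c);X=cloud(c,d,s);h=cv2.cvtColor(im,cv2.COLOR_RGB2HSV)
    m=((h[...,0]>5)&(h[...,0]<20)&(h[...,1]>150)&(h[...,2]>80)&(d>0)&(abs(X[...,0]-.58)<.2)&(abs(X[...,1])<.16)&(X[...,2]<.06)).astype(np.uint8)
    n,_,st,_=cv2.connectedComponentsWithStats(m);_,L=cv2.connectedComponents(m)
    for i in range(1,n):
        if st[i,4]<6: continue
        p=X[L==i];a=np.deg2rad(4.06);q=np.median(p,0)*1000;v=q[:2]-[526.1,-25.7]
        print(c,st[i,4],'world',q.round(),'z95',np.percentile(p[:,2],95).round(3),'board',np.round([v[0]*np.cos(a)+v[1]*np.sin(a),-v[0]*np.sin(a)+v[1]*np.cos(a)]),'zmin',p[:,2].min().round(3))
    if len(sys.argv)>2: y,x=np.argwhere(m)[:,0],np.argwhere(m)[:,1];r=int(np.clip(y.mean()-50,0,299));k=int(np.clip(x.mean()-67,0,505));save(cv2.resize(im[r:r+100,k:k+134],(804,600))[:,:800],c+sys.argv[2])
E
python3 chips.py scene,side,wrist 4.png
```

```text
board xy [ 26.6 151.5] tcp [0.5419 0.1273 0.1224] yaw [-1.7993e+02 -1.2000e-01  9.4390e+01] F [ 0.3 -0.1 -0.9] 0.02494809482133745
scene 2090 world [549. -20.  25.] z95 0.028 board [23.  4.] zmin 0.021
scene 49 world [623.   4.  16.] z95 0.021 board [99. 22.] zmin 0.003
scene 44 world [653.  -3.  11.] z95 0.014 board [128.  14.] zmin 0.001
scene 39 world [644.  29.  10.] z95 0.013 board [122.  46.] zmin 0.006
side 65 world [633.  11.   9.] z95 0.017 board [109.  29.] zmin 0.002
side 35 world [649. -13.   8.] z95 0.01 board [124.   4.] zmin 0.004
wrist 504 world [446.  54.  23.] z95 0.024 board [-74.  86.] zmin 0.021
wrist 9 world [451.  75.  23.] z95 0.024 board [-68. 106.] zmin 0.022
wrist 630 world [470.  53.  23.] z95 0.024 board [-50.  83.] zmin 0.021
wrist 639 world [489.  64.  23.] z95 0.024 board [-31.  93.] zmin 0.021
wrist 115 world [596.  82.  23.] z95 0.024 board [ 77. 102.] zmin 0.022
wrist 115 world [638.  34.   8.] z95 0.01 board [116.  51.] zmin 0.002
wrist 136 world [523. -16.  23.] z95 0.024 board [-3. 10.] zmin 0.022
wrist 90 world [587. -10.  23.] z95 0.024 board [61. 11.] zmin 0.022
wrist 26 world [466. -50.  23.] z95 0.025 board [-61. -20.] zmin 0.022
wrist 8 world [458. -61.  23.] z95 0.024 board [-70. -30.] zmin 0.022
```

All three are on the counter (world ≈ (653,-3), (644,29), (623,4) mm, the last leaning, still low and clear of the board). Setting the scraper aside.

play_rows:
  deltas:
    - [[0.8,0,0,0,0,0,0],[0.9,0,0,0,0,0,0],[0.9,0,0.3,0,0,0,0],[0.6,0,0.6,0,0,0,0],[0,0,0.6,0,0,0,0],[0,0,0.4,0,0,0,0],[0,0,0.25,0,0,0,0],[0,0,0.15,0,0,0,0],[0,0,0,0,0,0,0],[0,0,0,0,0,0,0]]

```text
t: 11.3
ee_pos: [0.5366, 0.2513, 0.0311]
tool_rot: [0.682, 0.732, 0.001, 0.0]
contact_force: [-0.5, -0.0, -1.4]
finger_gap: 0.0252
grip_force: 50.2
```

play_rows:
  deltas:
    - [[0,0,0.06,0,0,0,0],[0,0,0,0,0,0,0],[0,0,0,0,0,0,0.5],[0,0,0,0,0,0,1],[0,0,0,0,0,0,1],[0,0,0,0,0,0,1],[0,0,-0.4,0,0,0,1],[0,0,-0.8,0,0,0,1],[0,0,-1,0,0,0,1],[0,0,-1,0,0,0,1],[0,0,-1,0,0,0,1],[0,0,-1,0,0,0,1]]

```text
t: 12.5
ee_pos: [0.5354, 0.2515, 0.2375]
tool_rot: [0.681, 0.732, 0.0, 0.0]
contact_force: [0.3, 1.6, 0.3]
finger_gap: 0.0853
grip_force: 0.0
```

```bash
python3 top.py scraper .051 .06; python3 bf.py
```

```text
tcp [0.5354 0.2515 0.2375] yaw [179.98  -0.    94.12] F [0.3 1.6 0.3]
scraper 0.89 [322.8, 163.4] 1988 z [0.0522 0.0542 0.0555] rect ((535.11962890625, 251.8739013671875), (25.862817764282227, 87.97887420654297), 4.183339595794678) circ ((535.0030517578125, 251.76377868652344), 44.96685791015625)
board xy [ 31.9 276.7] tcp [0.5383 0.2526 0.2443] yaw [179.18  -0.23  94.13] F [ 1.3 -0.   1.3] 0.08518882530025518
```

play_rows:
  deltas:
    - [[-0.7,-0.2,0,0,0,0,1],[-1,-0.2,0,0,0,0,1],[-1,-0.2,0,0,0,0,1],[-1,-0.2,0,0,0,0,1],[-1,-0.2,0,0,0,0,1],[-1,-0.2,0,0,0,0,1],[-1,-0.2,0,0,0,0,1],[-1,-0.2,0,0,0,0,1],[-1,-0.2,0,0,0,0,1],[-1,-0.2,0,0,0,0,1],[-1,-0.2,0,0,0,0,1],[-1,-0.2,0,0,0,0,1]]

```text
t: 13.8
ee_pos: [0.4728, -0.2236, 0.2351]
tool_rot: [0.681, 0.732, 0.0, -0.0]
contact_force: [0.2, -0.2, 0.6]
finger_gap: 0.0855
grip_force: 0.0
```

play_rows:
  deltas:
    - [[-1,-0.2,0,0,0,0,1],[-0.7,-0.3,0,0,0,0,1],[0,0,0,0,0,0,1],[0,0,0,0,0,0,1],[0,0,0,0,0,0,1]]

```text
t: 14.3
ee_pos: [0.4586, -0.2904, 0.2354]
tool_rot: [0.681, 0.732, 0.0, -0.0]
contact_force: [-1.4, 0.6, -0.2]
finger_gap: 0.0852
grip_force: 0.0
```

```bash
python3 top.py inner_lid .106 .118 knob.png;python3 top.py outer_lid .080 .090; python3 top.py outer_lid .060 .072
```

```text
tcp [ 0.4586 -0.2904  0.2354] yaw [ 1.800e+02 -5.000e-02  9.418e+01] F [-1.4  0.6 -0.2]
inner_lid 0.84 [316.6, 178.6] 470 z [0.1093 0.1112 0.1125] rect ((459.0805358886719, -294.1338195800781), (21.10710334777832, 20.794401168823242), 50.90568161010742) circ ((459.0949401855469, -294.3377685546875), 10.92778491973877)
tcp [ 0.4588 -0.2902  0.2358] yaw [ 1.7998e+02 -1.0000e-02  9.4230e+01] F [-0.1 -0.5 -0.2]
outer_lid 0.68 [323.0, 161.0] 930 z [0.0822 0.0841 0.0854] rect ((459.41339111328125, -294.1280822753906), (50.691951751708984, 50.524593353271484), 3.1361732482910156) circ ((459.1462707519531, -294.29913330078125), 25.877676010131836)
tcp [ 0.4588 -0.2904  0.2359] yaw [179.98   0.    94.22] F [ 0.1 -0.6 -0. ]
outer_lid 0.94 [320.7, 163.4] 8650 z [0.0649 0.0664 0.0676] rect ((458.84063720703125, -294.32672119140625), (118.89669799804688, 118.59925079345703), 51.05876541137695) circ ((459.1900329589844, -294.5283203125), 60.022911071777344)
```

View pics/knob.png

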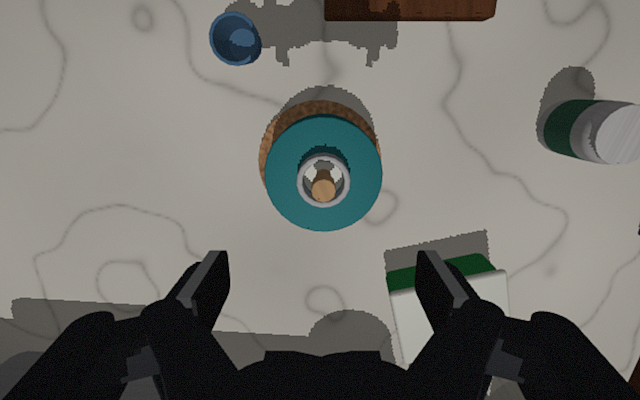

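play_rows:
  deltas:
    - [[-0.1,0,0.6,0,0,0,1],[0,0,0.8,0,0,0,1],[0,0,0.8,0,0,0,0.8],[0,0,0.7,0,0,0,0.7],[0,0,0.5,0,0,0,0.6],[0,0,0.25,0,0,0,0.6],[0,0,0,0,0,0,0.6],[0,0,0,0,0,0,0.6]]
  newtons: 60

```text
t: 15.4
ee_pos: [0.4593, -0.2957, 0.0909]
tool_rot: [0.681, 0.732, 0.0, 0.001]
contact_force: [0.1, 0.1, 0.3]
finger_gap: 0.0515
grip_force: 0.0
```

```bash
python3 bf.py
```

```text
board xy [ -85.7 -264.6] tcp [ 0.4593 -0.2957  0.0909] yaw [1.7992e+02 7.0000e-02 9.4130e+01] F [0.1 0.1 0.3] 0.05145927959156213
```

play_rows:
  deltas:
    - [[0.03,0,0.04,0,0,0,0.5],[0,0,0,0,0,0,0.3],[0,0,0,0,0,0,0.15],[0,0,0,0,0,0,0],[0,0,0,0,0,0,0],[0,0,0,0,0,0,0],[0,0,0,0,0,0,0]]

```text
t: 16.1
ee_pos: [0.4595, -0.2945, 0.0894]
tool_rot: [0.681, 0.732, 0.0, 0.001]
contact_force: [3.2, 0.9, 5.8]
finger_gap: 0.0198
grip_force: 59.0
```

```bash
python3 bf.py
```

```text
board xy [ -85.4 -263.4] tcp [ 0.4595 -0.2945  0.0894] yaw [1.7986e+02 8.0000e-02 9.4130e+01] F [3.2 0.9 5.8] 0.019765897671718796
```

play_rows:
  deltas:
    - [[0,0,-0.1,0,0,0,0],[0,0,-0.2,0,0,0,0],[0,0,-0.4,0,0,0,0],[0,0,-0.5,0,0,0,0],[0,0,-0.4,0,0,0,0],[0,0,-0.2,0,0,0,0],[0,0,0,0,0,0,0],[0,0,0,0,0,0,0]]

```text
t: 16.9
ee_pos: [0.4579, -0.2938, 0.1588]
tool_rot: [0.681, 0.732, -0.0, -0.001]
contact_force: [-0.2, 0.1, -4.7]
finger_gap: 0.02
grip_force: 59.0
```

```bash
python3 bf.py
python3 - <<'E'
from h import *
c='side';s=read_state();im,d=grab_frame(c);X=cloud(c,d,s)
r=masks_of(c,'outer_lid')[0];m=r['mask']&(d>0)
print(r['confidence'],np.percentile(X[m][:,2],[1,5,50,95,99]).round(3))
save(cv2.resize(im[220:370,220:420],(800,600)),'lift.png')
E
```

```text
board xy [ -87.  -262.6] tcp [ 0.4579 -0.2938  0.1588] yaw [-1.7989e+02 -9.0000e-02  9.4110e+01] F [-0.2  0.1 -4.7] 0.019972370691424775
0.55 [0.081 0.089 0.134 0.149 0.154]
```

View pics/lift.png

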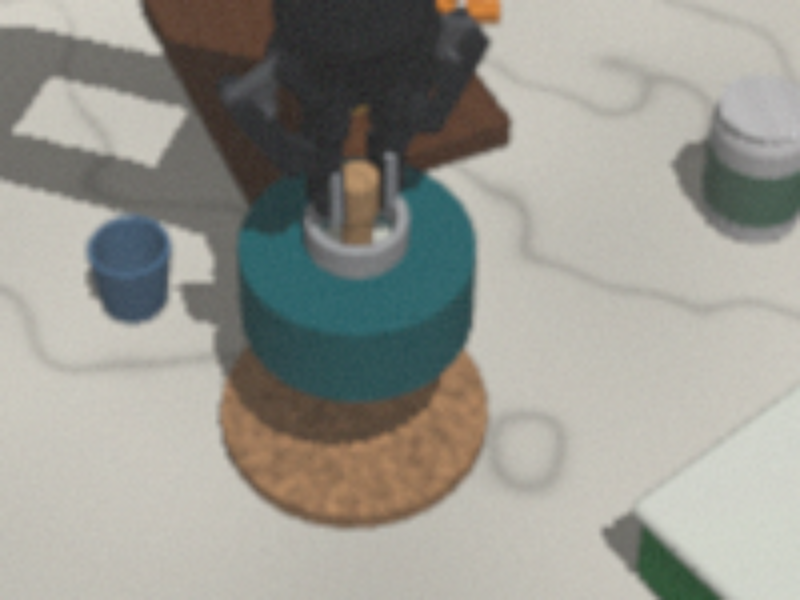

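play_rows:
  deltas:
    - [[0.27,0.1,0,0,0,0,0],[0.5,0.2,0,0,0,0,0],[0.6,0.23,0,0,0,0,0],[0.6,0.23,0,0,0,0,0],[0.6,0.23,0,0,0,0,0],[0.6,0.23,0,0,0,0,0],[0.6,0.23,0,0,0,0,0],[0.6,0.23,0,0,0,0,0],[0.6,0.23,0,0,0,0,0],[0.4,0.17,0,0,0,0,0],[0.2,0.1,0,0,0,0,0],[0,0,0,0,0,0,0]]

```text
t: 18.2
ee_pos: [0.5296, -0.0643, 0.1597]
tool_rot: [0.68, 0.733, -0.0, -0.0]
contact_force: [-0.8, -0.4, -4.1]
finger_gap: 0.0197
grip_force: 59.0
```

play_rows:
  deltas:
    - [[0,0,0.2,0,0,0,0],[0,0,0.3,0,0,0,0],[0,0,0.3,0,0,0,0],[0,0,0.2,0,0,0,0],[0,0,0.1,0,0,0,0],[0,0,0,0,0,0,0],[0,0,0,0,0,0,0]]

```text
t: 18.9
ee_pos: [0.5298, -0.0659, 0.1164]
tool_rot: [0.681, 0.732, 0.0, 0.0]
contact_force: [0.1, 0.2, -4.1]
finger_gap: 0.0196
grip_force: 59.0
```

```bash
python3 bf.py; python3 chips.py scene
```

```text
board xy [  0.9 -40.3] tcp [ 0.5298 -0.0659  0.1164] yaw [1.7996e+02 1.0000e-02 9.4110e+01] F [ 0.1  0.2 -4.1] 0.019649999866281343
scene 248 world [457.  31.  25.] z95 0.027 board [-65.  62.] zmin 0.021
scene 551 world [593. -12.  25.] z95 0.027 board [68.  9.] zmin 0.021
scene 49 world [623.   3.  14.] z95 0.021 board [98. 22.] zmin 0.003
scene 45 world [653.  -3.  11.] z95 0.013 board [128.  14.] zmin 0.004
scene 40 world [643.  30.  10.] z95 0.013 board [120.  47.] zmin 0.004
```

Position is good; lower the remaining 15 mm gently.

play_rows:
  deltas:
    - [[0,-0.01,0.15,0,0,0,0],[0,0,0.12,0,0,0,0],[0,0,0.06,0,0,0,0],[0,0,0,0,0,0,0],[0,0,0,0,0,0,0]]

```text
t: 19.45
ee_pos: [0.5291, -0.0657, 0.1028]
tool_rot: [0.681, 0.732, -0.0, -0.0]
contact_force: [1.1, -0.2, -4.2]
finger_gap: 0.0199
grip_force: 59.0
```

play_rows:
  deltas:
    - [[0,0,0.03,0,0,0,0],[0,0,0.02,0,0,0,0],[0,0,0,0,0,0,0],[0,0,0,0,0,0,0]]

```text
t: 19.85
ee_pos: [0.5295, -0.0657, 0.1014]
tool_rot: [0.681, 0.732, 0.0, 0.0]
contact_force: [1.0, 0.6, -2.7]
finger_gap: 0.0196
grip_force: 59.3
```

play_rows:
  deltas:
    - [[0,0,0.02,0,0,0,0],[0,0,0,0,0,0,0],[0,0,0,0,0,0,0.3],[0,0,0,0,0,0,0.5],[0,0,0,0,0,0,1],[0,0,0,0,0,0,1],[0,0,0,0,0,0,1],[0,0,-0.4,0,0,0,1],[0,0,-0.8,0,0,0,1],[0,0,-0.9,0,0,0,1],[0,0,-0.9,0,0,0,1],[0,0,0,0,0,0,1]]

```text
t: 21.05
ee_pos: [0.532, -0.0664, 0.2271]
tool_rot: [0.681, 0.732, 0.003, 0.006]
contact_force: [0.4, 0.7, 0.6]
finger_gap: 0.0853
grip_force: 0.0
```

```bash
python3 bf.py; python3 top.py inner_lid .118 .130 knob2.png;python3 top.py outer_lid .092 .102;python3 top.py outer_lid .073 .085
```

```text
board xy [  3. -41.] tcp [ 0.532  -0.0664  0.2271] yaw [179.3    0.22  94.12] F [0.4 0.7 0.6] 0.08525889125337277
tcp [ 0.532  -0.0664  0.2271] yaw [179.3    0.22  94.12] F [0.4 0.7 0.6]
inner_lid 0.62 [315.2, 176.6] 551 z [0.1213 0.1233 0.1244] rect ((529.0908813476562, -65.4577865600586), (21.076311111450195, 20.840782165527344), 49.5111083984375) circ ((529.093017578125, -65.6459732055664), 10.868477821350098)
tcp [ 0.5297 -0.0659  0.2213] yaw [1.7985e+02 5.0000e-02 9.4120e+01] F [-0.1  0.1 -0.7]
outer_lid 0.62 [319.5, 162.2] 1109 z [0.0943 0.0961 0.0973] rect ((528.7637329101562, -65.54146575927734), (51.00336456298828, 50.690208435058594), 31.617883682250977) circ ((528.6947631835938, -65.84141540527344), 25.880985260009766)
tcp [ 0.5285 -0.0656  0.2185] yaw [-1.7985e+02 -5.0000e-02  9.4120e+01] F [ 0.1  0.6 -0.4]
outer_lid 0.72 [317.2, 164.0] 10294 z [0.0771 0.0784 0.0796] rect ((528.8238525390625, -65.4789047241211), (118.66868591308594, 118.62567901611328), 40.41268539428711) circ ((528.8579711914062, -65.80046844482422), 59.94205093383789)
```

play_rows:
  deltas:
    - [[0,0,0.5,0,0,0,1],[0,0,0.8,0,0,0,1],[0,0,0.8,0,0,0,1],[0,0,0.7,0,0,0,1],[0,0,0.4,0,0,0,1],[0,0,0.2,0,0,0,1],[0,0,0,0,0,0,1],[0,0,0,0,0,0,1]]
  newtons: 30

```text
t: 22.15
ee_pos: [0.5296, -0.0658, 0.0847]
tool_rot: [0.681, 0.732, 0.0, 0.0]
contact_force: [-1.0, 0.8, 0.6]
finger_gap: 0.0853
grip_force: 0.0
```

```bash
python3 bf.py
```

```text
board xy [  0.6 -40.3] tcp [ 0.5296 -0.0658  0.0847] yaw [1.7995e+02 2.0000e-02 9.4120e+01] F [-1.   0.8  0.6] 0.08534726013659193
```

play_rows:
  deltas:
    - [[0,-0.02,0.13,0,0,0,0.85],[0,0,0,0,0,0,0.7],[0,0,0,0,0,0,0.64],[0,0,0,0,0,0,0.6],[0,0,0,0,0,0,0.5],[0,0,0,0,0,0,0],[0,0,0,0,0,0,0],[0,0,0,0,0,0,0]]
  newtons: 40

```text
t: 22.95
ee_pos: [0.5291, -0.0659, 0.0799]
tool_rot: [0.681, 0.732, 0.001, 0.001]
contact_force: [0.6, 0.5, 5.9]
finger_gap: 0.0492
grip_force: 43.1
```

```bash
python3 bf.py; python3 top.py inner_lid .118 .130 grip.png
```

```text
board xy [  0.1 -40.3] tcp [ 0.5291 -0.0659  0.0799] yaw [1.7988e+02 3.0000e-02 9.4120e+01] F [0.6 0.5 5.9] 0.04920208373953637
tcp [ 0.5291 -0.0659  0.0799] yaw [1.7988e+02 3.0000e-02 9.4120e+01] F [0.6 0.5 5.9]
inner_lid 0.9 [318.2, 276.2] 2551 z [0.1197 0.1233 0.1242] rect ((529.4769287109375, -65.76482391357422), (21.80302619934082, 21.280628204345703), 78.07850646972656) circ ((529.6608276367188, -65.78993225097656), 11.35498046875)
```

play_rows:
  deltas:
    - [[0,0,-0.1,0,0,0,0],[0,0,-0.2,0,0,0,0],[0,0,-0.3,0,0,0,0],[0,0,-0.4,0,0,0,0],[0,0,-0.4,0,0,0,0],[0,0,-0.4,0,0,0,0],[0,0,-0.4,0,0,0,0],[0,0,-0.4,0,0,0,0],[0,0,-0.4,0,0,0,0],[0,0,-0.3,0,0,0,0],[0,0,-0.2,0,0,0,0],[0,0,-0.1,0,0,0,0]]

```text
t: 24.25
ee_pos: [0.5286, -0.0658, 0.2239]
tool_rot: [0.681, 0.732, 0.0, 0.0]
contact_force: [0.2, 0.1, -1.9]
finger_gap: 0.0498
grip_force: 42.4
```

play_rows:
  deltas:
    - [[0,0,0,0,0,0,0],[0,0,0,0,0,0,0],[0,0,0,0,0,0,0],[0,0,0,0,0,0,0],[0,0,0,0,0,0,0]]

```text
t: 24.75
ee_pos: [0.5282, -0.0658, 0.2225]
tool_rot: [0.681, 0.732, -0.0, -0.0]
contact_force: [0.5, 0.6, -2.0]
finger_gap: 0.0498
grip_force: 42.4
```

```bash
python3 bf.py; python3 look.py side,scene inner_lid,outer_lid,scraper; python3 chips.py scene
python3 - <<'E'
from h import *
im,d=grab_frame('side');save(cv2.resize(im[100:300,160:460],(800,533)),'end.png')
E
```

```text
board xy [ -0.7 -40.1] tcp [ 0.5282 -0.0658  0.2225] yaw [-1.7996e+02 -1.0000e-02  9.4120e+01] F [ 0.5  0.6 -2. ] 0.04975631263637938
side inner_lid 0.73 [332. 218.] 26 top 0.01 med [0.639 0.018 0.008] rect [640.  18.] [20. 14.] 54
side inner_lid 0.63 [303. 234.] 1260 top 0.099 med [ 0.522 -0.09   0.071] rect [528. -77.] [12. 20.] 82
side outer_lid 0.81 [306. 190.] 1651 top 0.234 med [ 0.518 -0.103  0.218] rect [531. -71.] [52. 41.] 72
side outer_lid 0.51 [332. 164.] 232 top 0.083 med [0.71  0.209 0.051] rect [718. 216.] [31. 16.] 56
side scraper 0.77 [270. 174.] 243 top 0.055 med [0.527 0.233 0.045] rect [532. 244.] [20. 81.] 4
scene inner_lid 0.68 [328. 183.] 887 top 0.111 med [ 0.542 -0.049  0.074] rect [531. -62.] [17. 19.] 6
scene scraper 0.76 [407. 253.] 673 top 0.057 med [0.546 0.258 0.043] rect [538. 255.] [23. 85.] 3
scene scraper 0.68 [329. 178.] 853 top 0.107 med [ 0.542 -0.048  0.075] rect [533. -60.] [13. 16.] 68
scene 221 world [454.   3.  25.] z95 0.027 board [-70.  33.] zmin 0.022
scene 513 world [595. -44.  25.] z95 0.027 board [ 67. -23.] zmin 0.022
scene 69 world [526.  27.  25.] z95 0.027 board [ 3. 53.] zmin 0.022
scene 50 world [622.   3.  15.] z95 0.02 board [98. 22.] zmin 0.002
scene 46 world [652.  -3.  11.] z95 0.013 board [128.  13.] zmin 0.003
scene 40 world [644.  29.  11.] z95 0.013 board [122.  46.] zmin 0.004
```

View pics/end.png

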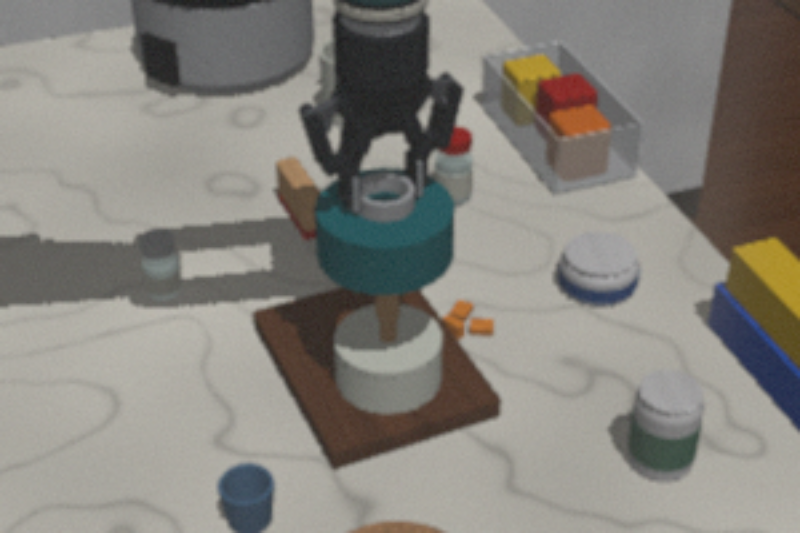

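The outer lid is held level well above the white inner lid, which sits flat on the board. The chips lie off the board's edge and the scraper stands on the counter.

```bash
python3 -c "from plant import *;print(finish_job())"
```

```text
the job is handed in; nothing more can be done
None
```

The job is handed in (the hand-in call returned no verdict): all three pieces are off the board, the scraper stands on the counter, the inner lid measured within about 1 mm of centre over the cheese before the outer lid was lifted and still sat flat in the last picture, and the outer lid is held level about 145 mm above the inner lid's rim.

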